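# Load the push-latch curing box

### The job

Put the little hut with the four-sided pyramid roof into the curing box: press the ribbed pad of the flush lid inward until the push catch lets go and the lid springs up, swing the lid right back so that it stays up, and stand the hut upright in the middle of the turntable, set down rather than dropped. Then swing the lid down again and press it in until the catch holds it shut, flush with the frame. Leave the two huts with slanting roofs and the glue bottle where they stand.

Things in the scene. Friction and masses are not known exactly. Their poses are not given: they have to be found in the camera images.
- cure_box: white bench curing box, 172 x 172 mm, 106 mm high, fixed; origin at the centre of its underside, x to its back (hinge side), z up. Square chamber 132 x 132 mm open at the top, walls 20 mm, floor 12 mm above the bench. Dial and rocker on the front are not used. A black catch block 36 mm wide reaches 16 mm into the chamber from the front wall, its top 15 mm below the frame.
- cure_lid (a joint): lid angle, rad: 0 (within 0.01) = shut, flush, latched; grows as it opens; end stop 1.70. Push catch: each press to the inner stop (about -0.05) and letting go changes it between latched and free; a shorter press changes nothing. Freed, the lid springs up to about 0.9; above that its stiff hinge holds it at any angle; below, springs push it up.
- lid_press (a point): centre of the ribbed pad on the grey lid's top face, where it is pressed: mid-width, 29 mm behind the free edge, 103.5 mm from the hinge axis; moves with the lid, z out of its top face. From flush it travels about 5 mm to the inner stop: 3 to 5 N on the way (springs), then hard; push at least 4.5 mm in from flush.
- lid_edge (a point): middle of the lid's free (front) edge at the top face, 132.5 mm from the hinge axis; moves with the lid. The lid is a panel 128 x 128 x 8 mm with an amber window; a black cam plate 23 mm wide hangs 27 mm below it just behind the free edge.
- lid_hinge (a point): point on the lid's hinge axis (which runs along the box's y) in the middle of its length, 3 mm above the frame's top, 67 mm behind the box's centre; fixed to the box
- turntable_top (a point): centre of the top face of the aluminium turntable, a disc 90 mm across in the chamber, 18 mm above the bench, 6 mm behind the box's centre; it turns easily about its vertical axis
- hut_center (a point): the hut to be cured: grey, 58 mm high, square, four-sided pyramid roof; point at its centre, 29 mm above its underside, x and y square to its walls. Walls 32 x 32 mm; the eaves are 40 x 40 mm at 48 mm above the underside (19 mm above this point), so fingers from above meet the eaves; pinched there it hangs upright. 25 to 50 g.
- hut_1: the same pyramid-roofed hut; origin at the centre of its underside
- hut_2: bystander: taller grey hut with a slanting (pent) roof, 56 x 48 mm, 84 mm high; origin at the centre of its underside
- hut_5: bystander: small grey hut with a slanting (pent) roof, 46 x 43 mm, 60 mm high; origin at the centre of its underside
- glue_bottle: bystander: upright glue bottle, 23 mm across, 90 mm high; origin at the centre of its underside
Things that resemble listed ones, but are neither listed nor needed, are in the scene too. What is shaped like the hut_1 but green, orange or pink is not meant.

How it is judged:
On the way, in this order (a step that is already met when the one before it is completed fails the run):
1. the catch has let go and the lid is swung back, at least 1.25 rad open (value of joint cure_lid above 1.25 rad), for 0.2 s.
2. with the lid still up (over 1 rad) the hut stands upright on the turntable, within 18 mm of its centre, let go (value of joint cure_lid above 1 rad and horizontal distance between hut_center and turntable_top below 0.018 m and z of hut_center in the frame of turntable_top below 0.033 m and angle between hut_center's own z axis and vertical below 0.1 rad and contact force between the fingers and hut_1 below 0.05 N), for 0.3 s.
At the end, for the whole second after the job is handed in: the lid rests latched, within 0.02 rad of flush, and the pyramid-roofed hut stands upright (within 0.1 rad) and still on the turntable, its axis within 18 mm of the turntable's centre (value of joint cure_lid between -0.02 and 0.02 rad and horizontal distance between hut_center and turntable_top below 0.018 m and z of hut_center in the frame of turntable_top below 0.033 m and angle between hut_center's own z axis and vertical below 0.1 rad and linear speed of hut_1 below 0.03 m/s); the robot touches nothing.
It fails at once if the tall slant-roofed hut is moved by more than 30 mm (distance of hut_2 from where it was at the start of the episode above 0.03 m).
It fails at once if the small slant-roofed hut is moved by more than 30 mm (distance of hut_5 from where it was at the start of the episode above 0.03 m).
It fails at once if the glue bottle is moved by more than 30 mm (distance of glue_bottle from where it was at the start of the episode above 0.03 m).
It fails at once if the hut is dropped: it falls free of the fingers at over 0.6 m/s (about 20 mm of fall) (contact force between the fingers and hut_1 below 0.05 N and linear speed of hut_1 above 0.6 m/s).
It also fails if it takes over 70 s, if anything falls off the work surface, if the arm or the gripper's body presses on something with over 40 N, if the wrist force passes 120 N, or if a joint passes its speed limit or range.

### The arm

A 6-joint arm with a two-finger parallel gripper is mounted at the origin on a cart in front of the work surface, level with it; the furniture and walls round the work are solid. World frame = base frame: x ahead of the robot, y to its left, z up, the work surface at z = 0. Lengths are in m, angles in rad, forces in N, time in s.
With the tool pointing down it reaches from about 0.325 to 0.775 m from the base axis. Payload 5.5 kg.
Tool frame: the origin (TCP) lies between the finger pads; the fingertips stand 8 mm ahead of it and the grasp point (between the pads) lies 11 mm behind it (tcp_to_tips is the distance from the TCP to the fingertips, in m); z points along the fingers, y is the line along which they close (so a half turn about z gives the same grasp; the last joint's range is limited). The gripper opens to 88 mm and grips with 3 to 60 N. Pads are 20 mm wide; open, the fingers measure 115 mm over their backs; the gripper's body (75 mm by 178 mm) begins 61 mm behind the grasp point.
Start: joints at [-1.306, 0.091, 1.231, -0, 1.82, -0.057], TCP at [0.19, -0.569, 0.231] pointing down, gripper open.
Joint ranges: [-2.87, 2.87], [-0.86, 2.18], [0.17, 2.46], [-1.51, 4.65], [0.06, 2.69], [-2.65, 2.65]. Speed limits (rad/s): [2.57, 2.57, 3.01, 3.14, 3.14, 3.14].

### API

Orientations are given as a unit quaternion [w, x, y, z].
In Python, from bench import * gives the robot as it stands. Calls block until the motion is done:
- move_to(position, orientation): joint-space move of the TCP to a pose.
- move_l(position, speed=0.15, orientation=None): straight line of the TCP; orientation=None keeps the orientation; speed is the mean speed in m/s.
- movej(angles): joint-space move.
- gripper_open() and close(): open the fingers fully, or close them until they stop; the grip force is fixed at half the most.
- hold(seconds).
- inverse_kinematics(position, orientation): joint angles nearest the present ones, or None.
- state(): the state.
- get_image(name): name is "scene" or "top" or "wrist"; returns a dict with "frame" (384x512x3 uint8, blue, green, red), "depth" (384x512 float32, m along the optical axis (not along the pixel's ray), 0 where there is no reading), "camera_matrix" (3x3 intrinsics, pixels), "view" (4x4, takes a point from world to camera coordinates). Camera axes: x right, y up, looking along -z (the intrinsics and any distortion apply to the point x, -y, -z); pixel columns grow to the right and rows downward; lengths in m; the calibration is good to about 2 mm. A picture is of the moment at which its call begins.
A pose or a line that the arm cannot do raises IKError and nothing moves.
- job_done(): hands the job in; it is judged then, once.
The state is a dict: "time": time; "joint_pos": joint angles; "dq": joint speeds; "joint_torque": joint torques, N m; "ee_pos": TCP position; "ee_rot": TCP orientation; "ft_force": force on the tool from outside, world axes, zero at the start; "moment": the same for the moment, N m; "finger_gap": finger opening in m; "finger_force": force on a finger pad.
Only numpy, scipy, OpenCV 4.12 (cv2) and the standard library are available. Lean on these libraries where they do the work, as an engineer would, in place of code of your own. Each camera call takes 0.05 s, during which the arm holds its last target. There are 200 camera calls.

## Working session

There is one attempt and no reset: what is moved stays moved. The work goes in short steps, each a Python script; the robot and the scene stay as the last script left them, time stands still between calls to the robot, and variables do not carry over. Pictures are saved under pics/ and viewed, at most 10 in all, crops included, and the job is handed in when it is done.

```bash
mkdir -p pics; cat > h.py <<'E'
from bench import *
import numpy as np, cv2
def world(im,u,v,z=None):
    """pixel -> world point, by depth or on plane z"""
    K=np.array(im["camera_matrix"]);V=np.array(im["view"]);R=V[:3,:3];t=V[:3,3]
    r=np.linalg.inv(K)@[u,v,1]; d=R.T@(r*[1,-1,-1]); c=-R.T@t
    if z is None: return c+d*im["depth"][int(round(v)),int(round(u))]
    return c+d*(z-c[2])/d[2]
def cloud(im):
    K=np.array(im["camera_matrix"]);V=np.array(im["view"]);R=V[:3,:3];t=V[:3,3]
    v,u=np.mgrid[0:384,0:512]
    r=np.stack([u,v,np.ones_like(u)],-1)@np.linalg.inv(K).T*[1,-1,-1]
    return (r*im["depth"][...,None])@R + (-R.T@t)
E
python3 - <<'E'
from h import *
for n in ("top","scene"):
    im=get_image(n); np.savez(n+"0.npz",**im); cv2.imwrite(f"pics/{n}0.png",cv2.resize(im["frame"],(800,600)))
    V=np.array(im["view"]); print(n,-V[:3,:3].T@V[:3,3],im["camera_matrix"])
print(state())
E
```

```text
top [0.18428862 0.0682864  1.23823719] [[472.02453745   0.         258.88755345]
 [  0.         472.02453745 195.58953315]
 [  0.           0.           1.        ]]
scene [-0.55012627  0.79223149  0.72348993] [[491.66502911   0.         249.02615506]
 [  0.         491.66502911 193.16128877]
 [  0.           0.           1.        ]]
{'time': 0.1, 'joint_pos': array([-1.30571837e+00,  9.18125798e-02,  1.23172211e+00,  1.20400911e-05,
        1.81980782e+00, -5.66733723e-02]), 'dq': array([-0.00048117, -0.00283934, -0.00258096,  0.00037809, -0.00121118,
       -0.00045837]), 'joint_torque': array([ 1.82929984e-03, -4.47856951e+01, -4.07569993e+01,  6.99474360e-02,
        2.84220715e-02, -1.26547870e-04]), 'ee_pos': array([ 0.1896911 , -0.56897106,  0.22962705]), 'ee_rot': array([-8.70789229e-04,  9.87086781e-01,  1.60184022e-01, -8.52005923e-05]), 'ft_force': array([ 0.88839376, -0.08548775,  0.33241992]), 'moment': array([0.02402716, 0.00371119, 0.0174146 ]), 'finger_force': 0.0, 'finger_gap': 0.08816951255898617}
```

View pics/top0.png

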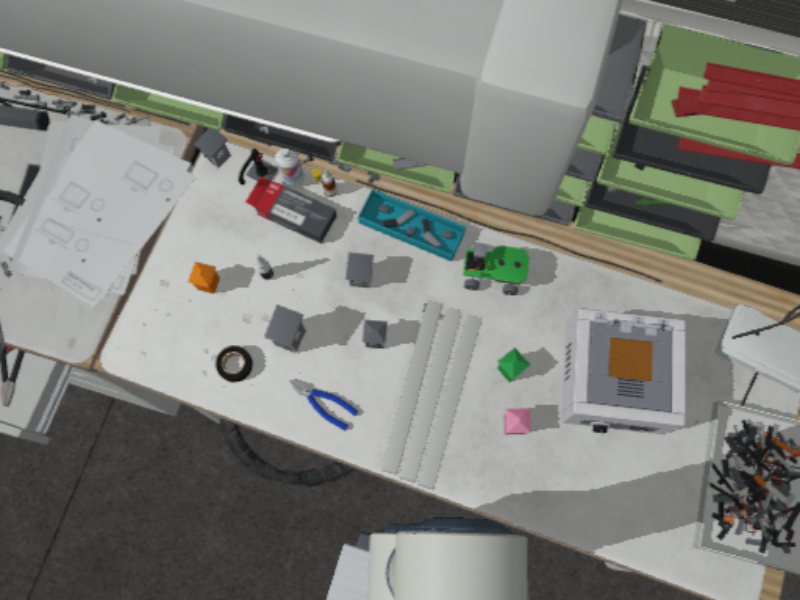

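View pics/scene0.png

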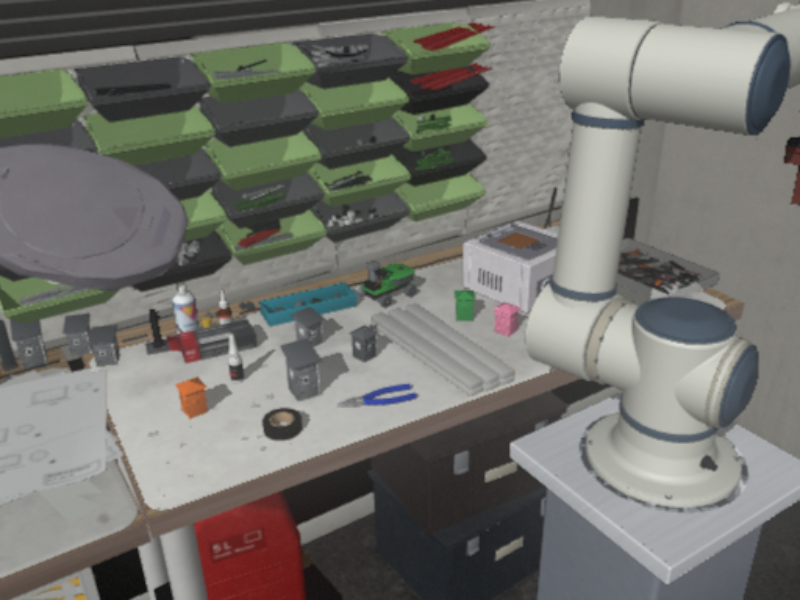

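The top view (800x600 pixels) shows three grey huts at (374,333), (359,269) and (285,327). The same shape also appears in other colours: green (513,364), pink (517,421) and orange (203,277). The glue bottle is at (264,267), and the box with its amber window at (630,368). The small hut at (374,333), which is at (364,343) in the scene view, is the likely pyramid, so I'll check it in a crop and measure.

```bash
python3 - <<'E'
from h import *
t=dict(np.load("top0.npz"));s=dict(np.load("scene0.npz"))
a=cv2.resize(t["frame"][150:240,160:270],(480,393),interpolation=cv2.INTER_CUBIC)
b=cv2.resize(s["frame"][190:262,170:260],(480,384),interpolation=cv2.INTER_CUBIC)
cv2.imwrite("pics/crop.png",cv2.resize(np.vstack([a,b]),(370,600)))
for im,nm,reg in ((t,"top",(225,255,195,232)),(s,"scene",(218,244,205,235))):
    P=cloud(im); u0,u1,v0,v1=reg; Q=P[v0:v1,u0:u1].reshape(-1,3)
    Q=Q[(Q[:,2]>.012)&(Q[:,2]<.09)]
    print(nm,len(Q),Q.min(0),Q.max(0))
    E=Q[Q[:,2]>Q[:,2].max()-.02]
    print(" apexish",Q[Q[:,2].argsort()[-3:]], cv2.minAreaRect((E[:,:2]*1000).astype(np.float32)))
P=cloud(t)
for n,(u,v) in dict(pyr=(374,333),h5=(359,269),h2=(285,327),glue=(264,265),green=(513,364),pink=(517,421),boxframe=(572,420),lid=(600,370),win=(630,360),pad=(631,388)).items():
    print(n,P[int(v/1.5625),int(u/1.5625)].round(4))
# box frame & lid
reg=P[190:280,350:445].reshape(-1,3); col=t["frame"][190:280,350:445].reshape(-1,3)
m=(reg[:,2]>.095)&(reg[:,2]<.125); print("box",cv2.minAreaRect((reg[m][:,:2]*1000).astype(np.float32)),np.median(reg[m][:,2]))
hsv=cv2.cvtColor(t["frame"],cv2.COLOR_BGR2HSV)
am=cv2.inRange(hsv,(5,120,60),(25,255,255)); am[:,:370]=0;am[:200]=0;am[260:]=0;am[:,440:]=0
c=max(cv2.findContours(am,0,2)[0],key=cv2.contourArea); r=cv2.minAreaRect(c); print("amber",r,world(t,*r[0],.106))
E
```

```text
top 243 [0.46398339 0.19387973 0.01303931] [0.50747627 0.2371326  0.06181644]
 apexish [[0.48524078 0.21234425 0.06094009]
 [0.48589655 0.20982097 0.06133326]
 [0.48833332 0.21057788 0.06181644]] ((485.5222473144531, 215.5292510986328), (40.089576721191406, 39.2473030090332), 12.334148406982422)
scene 274 [0.46162373 0.14244729 0.01204847] [0.56677388 0.23508124 0.05703793]
 apexish [[0.48417043 0.20821273 0.05558814]
 [0.48543072 0.21067513 0.05579832]
 [0.48183453 0.21914579 0.05703793]] ((481.6964111328125, 212.40451049804688), (39.81652069091797, 40.390052795410156), 10.35863208770752)
pyr [0.4805 0.2137 0.0566]
h5 [0.582  0.2744 0.0527]
h2 [0.4427 0.3537 0.0777]
glue [0.5404 0.4316 0.059 ]
green [ 0.4982 -0.0195  0.0597]
pink [ 0.4088 -0.0484  0.0557]
boxframe [ 0.4382 -0.1344  0.053 ]
lid [ 0.516  -0.1496  0.1066]
win [ 0.5454 -0.1917  0.1034]
pad [ 0.5013 -0.2009  0.1035]
box ((536.5545043945312, -193.01329040527344), (173.86326599121094, 174.78546142578125), 10.268824577331543) 0.10568321942402725
amber ((403.50347900390625, 229.45864868164062), (27.155874252319336, 25.41191864013672), 4.763641834259033) [ 0.54632687 -0.1920284   0.106     ]
```

View pics/crop.png

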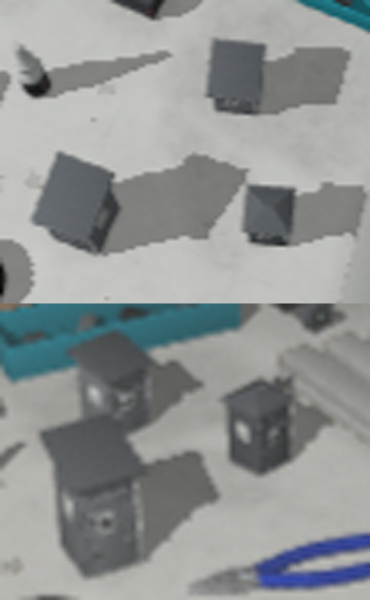

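The crop confirms it: the four-faced pyramid roof is at crop pixel (268,210), and the other two are slanted. Measured values:

| Thing | Position | Height | Yaw |
|---|---|---|---|
| Hut | ≈ (0.484, 0.214) | apex ~58 mm | ≈ 11° |
| Box | centre ≈ (0.5366, -0.193) | frame 0.106 | ≈ 10.3°, hinge away from the robot |

Next I'll refine both with the wrist camera.

```bash
cat >> h.py <<'E'
def q(a): a=np.radians(a)/2; return [0,np.cos(a),np.sin(a),0]
E
python3 - <<'E'
from h import *
A=10.5
for n,p in (("hut",(.43,.205,.27)),("box",(.44,-.21,.32))):
    move_to(p,q(A)); im=get_image("wrist"); np.savez("w_"+n+".npz",**im)
    cv2.imwrite(f"pics/w_{n}.png",im["frame"])
    V=np.array(im["view"]);print(n,"cam",-V[:3,:3].T@V[:3,3],"fwd",-V[2,:3],state()["ee_pos"],state()["joint_pos"].round(2),state()["time"])
    P=cloud(im).reshape(-1,3)
    if n=="hut":
        m=(np.hypot(P[:,0]-.485,P[:,1]-.213)<.045)&(P[:,2]>.04)&(P[:,2]<.08); 
    else: m=(np.hypot(P[:,0]-.537,P[:,1]+.193)<.14)&(P[:,2]>.098)&(P[:,2]<.12)
    Q=P[m]; print(m.sum(),cv2.minAreaRect((Q[:,:2]*1000).astype(np.float32)),np.median(Q[:,2]),Q[:,2].max())
a=np.hstack([cv2.imread("pics/w_hut.png"),cv2.imread("pics/w_box.png")])
cv2.imwrite("pics/w.png",cv2.resize(a,(800,300)))
E
```

```text
hut cam [0.50417812 0.21843882 0.42308051] fwd [-0.27000109 -0.0501079  -0.96155531] [0.43029691 0.20449323 0.26990392] [ 0.37 -0.23  1.47 -0.    1.9   1.76] 3.0083
1080 ((485.1654357910156, 213.72442626953125), (39.22719192504883, 39.158363342285156), 12.579620361328125) 0.05077233014637483 0.05832339645381357
box cam [ 0.51411361 -0.19528217  0.47310714] fwd [-0.26977317 -0.05007839 -0.96162081] [ 0.44033109 -0.20910098  0.31992229] [-0.51 -0.17  1.33  0.    1.99  0.87] 4.6
23199 ((536.7459106445312, -194.6193389892578), (171.2530059814453, 172.35948181152344), 10.54101848602295) 0.10510821471676646 0.11410148256416341
```

View pics/w.png

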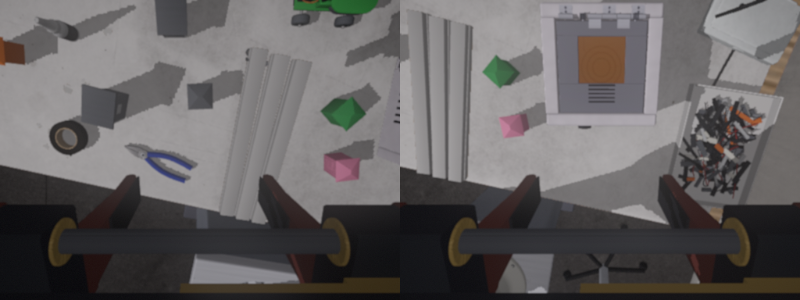

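The wrist view shows the hut at left pixel (200,95), measured at (0.4852, 0.2137) with yaw 12°. The box frame is in the right half, with the pad at (602,93), giving centre (0.5367, -0.194) and yaw 10.5°. Both agree with the top view. The camera sits on the tool's lid side, so I'll use the half-turned yaw. Now I'll press the pad.

```bash
cat >> h.py <<'E'
C=np.array([.5367,-.194]); YB=10.5
def B(x,y,z):
    c,s=np.cos(np.radians(YB)),np.sin(np.radians(YB)); return [C[0]+c*x-s*y,C[1]+s*x+c*y,z]
QB=q(190.5)
def press():
    """fingers closed, over the pad: push until the hard stop"""
    f0=state()["ft_force"][2]; log=[]
    for t in np.arange(.107,.096,-.001):
        move_l(B(-.0365,0,t+.008),speed=.03); s=state(); f=s["ft_force"][2]-f0
        log.append((round(s["ee_pos"][2]-.008,4),round(f,1)))
        if f>14: break
    print(log)
def lid(im):
    """lid angle from points of the open lid (above frame), box frame"""
    P=cloud(im).reshape(-1,3); c,s=np.cos(np.radians(YB)),np.sin(np.radians(YB))
    d=P[:,:2]-C; X=np.c_[d[:,0]*c+d[:,1]*s,-d[:,0]*s+d[:,1]*c,P[:,2]]
    return X[(abs(X[:,1])<.07)&(abs(X[:,0])<.15)&(X[:,2]>.112)&(X[:,2]<.3)]
E
python3 - <<'E'
from h import *
close()
move_to(B(-.0365,0,.16),QB); move_l(B(-.0365,0,.118),speed=.1)
print(state()["joint_pos"].round(2))
press()
move_l(B(-.06,0,.15),speed=.12); move_l(B(-.14,0,.27),speed=.2)
im=get_image("top"); X=lid(im); print(len(X)); 
hi=X[X[:,2]>.13]; print(hi.min(0),hi.max(0)); 
f=np.polyfit(hi[:,0],hi[:,2],1); print("slope angle",np.arctan(f[0]),state()["time"])
im=get_image("scene"); cv2.imwrite("pics/s1.png",im["frame"][120:220,260:400])
E
```

```text
[-0.44 -0.06  1.59 -0.    1.62 -2.2 ]
[(np.float64(0.1074), np.float64(-0.2)), (np.float64(0.1064), np.float64(1.3)), (np.float64(0.1055), np.float64(3.6)), (np.float64(0.1042), np.float64(2.1)), (np.float64(0.1032), np.float64(3.8)), (np.float64(0.1021), np.float64(3.9)), (np.float64(0.1013), np.float64(4.2)), (np.float64(0.1011), np.float64(8.6)), (np.float64(0.101), np.float64(11.0)), (np.float64(0.1009), np.float64(14.6))]
1467
[-0.14972431 -0.06219672  0.13005249] [0.0489408  0.06611884 0.29098031]
slope angle -0.7947242915136141 13.0917
```

The log shows 3.6–4.2 N and then the hard stop, about 5 mm in. The lid has sprung to about 0.8–0.9 rad. Now I'll push it right back.

```bash
python3 - <<'E'
from h import *
move_l(B(-.10,.037,.25),speed=.25); move_l(B(-.10,.037,.18),speed=.25)
f0=state()["ft_force"]
log=[]
for x in list(np.arange(-.04,.04,.02))+list(np.arange(.04,.056,.003)):
    move_l(B(x,.037,.18),speed=.12); f=state()["ft_force"]-f0; log.append((round(x,3),f.round(1).tolist()))
    if np.linalg.norm(f)>25: break
print(log)
move_l(B(-.06,.037,.20),speed=.25); move_l(B(-.12,.037,.28),speed=.25)
im=get_image("top"); X=lid(im); hi=X[(X[:,2]>.13)&(X[:,0]>-.02)]; print(len(hi),hi.min(0),hi.max(0))
for z in (.13,.16,.19,.22): 
    k=hi[abs(hi[:,2]-z)<.012]; print(z,len(k),k.mean(0) if len(k) else "")
im=get_image("wrist"); cv2.imwrite("pics/w2.png",im["frame"]); s=get_image("scene"); 
cv2.imwrite("pics/s2.png",cv2.resize(np.hstack([s["frame"][100:230,270:420],cv2.resize(im["frame"],(173,130))]),(774,312)))
X=lid(s);np.save("X.npy",X); print(len(X),X.min(0),X.max(0),state()["time"])
E
```

```text
[(np.float64(-0.04), [-1.5, 1.2, -0.2]), (np.float64(-0.02), [-0.7, 0.7, -1.3]), (np.float64(0.0), [-1.0, 1.5, -1.9]), (np.float64(0.02), [-0.5, -0.0, -0.8]), (np.float64(0.04), [-1.0, -0.2, -1.5]), (np.float64(0.043), [-0.7, 0.7, -1.3]), (np.float64(0.046), [-1.3, -0.3, -0.5]), (np.float64(0.049), [-1.0, 0.4, -0.2]), (np.float64(0.052), [-5.7, -0.2, 1.6]), (np.float64(0.055), [-15.1, -0.3, 5.2])]
1332 [ 0.02943204 -0.06045685  0.13003151] [0.08113391 0.06593202 0.24506439]
0.13 137 [0.05864026 0.00265756 0.13518024]
0.16 237 [0.06324006 0.00741986 0.16014156]
0.19 189 [0.06714287 0.01004655 0.18987672]
0.22 247 [0.068515   0.00942445 0.22190455]
1158 [-0.12719828 -0.06749981  0.11284041] [0.07964426 0.06845406 0.29873127] 18.4417
```

View pics/s2.png

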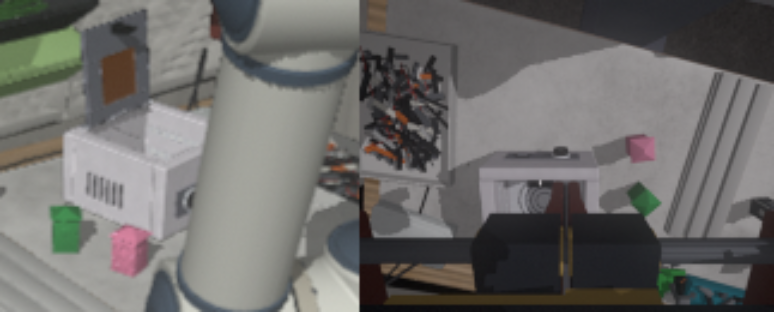

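The crop shows the lid standing fully back: edge at box x ≈ 0.081, about 1.68 rad. The turntable is visible at wrist pixel (543,197). Next I'll measure the turntable and the cam plate tip, then grasp the hut.

```bash
python3 - <<'E'
from h import *
gripper_open()
H=[.4852,.2137]; QH=q(192)
move_to(H+[.16],QH)
im=get_image("top"); X=lid(im); k=X[(abs(X[:,1])<.02)&(X[:,2]>.2)]; print("cam x",np.sort(k[:,0])[:12].round(3), k[:,0].size)
P=cloud(im); c,s=np.cos(np.radians(YB)),np.sin(np.radians(YB)); d=P[...,:2]-C
bx=d[...,0]*c+d[...,1]*s; by=-d[...,0]*s+d[...,1]*c
m=(abs(bx)<.062)&(abs(by)<.062)&(P[...,2]>.0145)&(P[...,2]<.03)
print("table",m.sum(),[ (a[m].min().round(4),a[m].max().round(4)) for a in (bx,by)],np.median(P[...,2][m]),"floor",np.median(P[...,2][(abs(bx)<.062)&(abs(by)<.062)&(P[...,2]<.0145)]))
np.savez("top2.npz",**im); cv2.imwrite("pics/t2.png",cv2.resize(im["frame"][185:290,345:450],(600,600),interpolation=cv2.INTER_CUBIC))
move_l(H+[.036],speed=.12,orientation=QH)
f=state()["ft_force"]; print("desc",f)
close(); s=state(); print(s["finger_gap"],s["finger_force"])
move_l(H+[.06],speed=.08); s=state(); print(s["finger_gap"],s["finger_force"],s["ft_force"]-f,s["time"])
E
```

```text
cam x [0.044 0.045 0.046 0.046 0.047 0.047 0.047 0.047 0.047 0.047 0.047 0.048] 251
table 920 [(np.float64(-0.0478), np.float64(0.061)), (np.float64(-0.0617), np.float64(0.0474))] 0.017947439381455155 floor 0.01179880287843571
desc [0.4591896  0.310615   0.43625934]
0.03540450976320407 29.996491190395318
0.03577827200621475 29.996578112477437 [-0.58259683 -0.45864549 -0.67075038] 23.9333
```

View pics/t2.png

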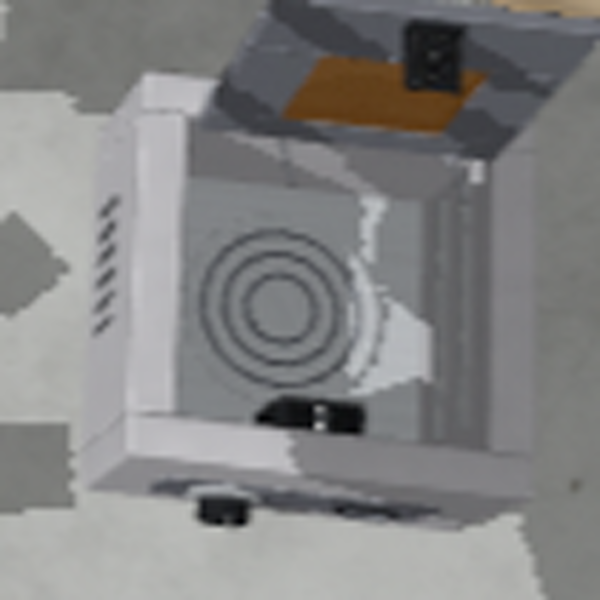

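Crop: the ring centre of the turntable is at (280,308), and the cam tip is at box x ≈ 0.045. The gap of 35 mm is smaller than the 40 mm eaves, so I'll check how the hut hangs.

```bash
python3 - <<'E'
from h import *
im=dict(np.load("top2.npz")); w=world(im,394-.5+.09,238.9-.4,.018); print("rings",w,"predicted",B(.006,0,.018))
move_l([.4852,.2137,.16],speed=.2); w=get_image("wrist"); s=get_image("scene"); t=get_image("top")
a=cv2.resize(s["frame"][130:250,180:300],(400,400),interpolation=cv2.INTER_CUBIC); b=cv2.resize(w["frame"][200:384,164:348],(400,400))
cv2.imwrite("pics/held.png",np.hstack([a,b])); print(state()["finger_gap"])
E
```

```text
rings [ 0.54281576 -0.19227553  0.018     ] predicted [np.float64(0.5425995294453837), np.float64(-0.19290658684704712), 0.018]
0.03550185665630952
```

View pics/held.png

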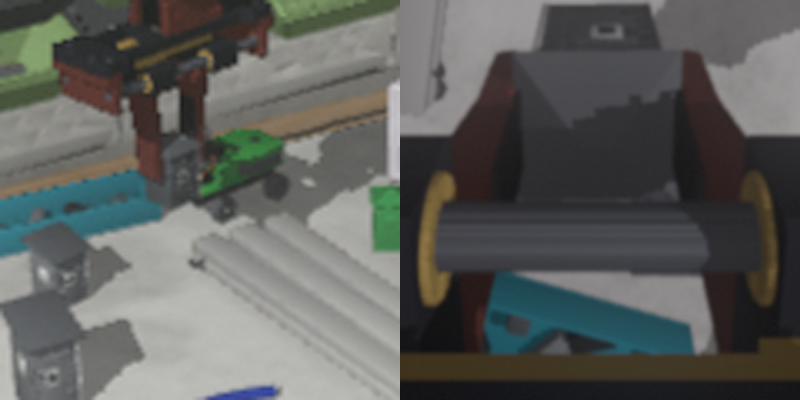

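The hut hangs upright and centred between the fingers, with its eaves at the pads. The rings' position matches the prediction to 1 mm. I'll place it 7 mm forward of the turntable centre so the gripper body clears the cam plate.

```bash
python3 - <<'E'
from h import *
s=get_image("scene"); P=cloud(s).reshape(-1,3); k=P[(np.hypot(P[:,0]-.4852,P[:,1]-.2137)<.03)&(P[:,2]>.1)&(P[:,2]<.2)]
print("held z",k[:,2].min(),"xy",np.median(k[:,:2],0))
X0=-.001
move_l([.4852,.2137,.22],speed=.25)
move_to(B(X0,0,.22),QB)
move_l(B(X0,0,.065),speed=.12)
hold(.3); f0=state()["ft_force"]; log=[]
for z in np.arange(.060,.046,-.001):
    move_l(B(X0,0,z),speed=.04); s=state(); f=s["ft_force"]-f0; log.append((round(s["ee_pos"][2],4),f.round(1).tolist()))
    if f[2]>3: break
print(log, s["time"])
E
```

```text
held z 0.11931517353596399 xy [0.47210983 0.21774213]
[(np.float64(0.0594), [0.6, 0.4, 0.9]), (np.float64(0.059), [0.5, 0.3, -0.2]), (np.float64(0.0584), [0.1, 0.7, 0.9]), (np.float64(0.0579), [-1.6, 1.1, 5.0])] 29.4583
```

Contact came at TCP 0.058. That fits the hut hanging about 4 mm lower in the pads (held bottom measured at 0.119), so it is standing on the turntable. Release.

```bash
python3 - <<'E'
from h import *
gripper_open(); hold(.4)
move_l(B(-.001,0,.22),speed=.15); move_l(B(-.12,0,.28),speed=.3)
im=get_image("top"); P=cloud(im); c,s=np.cos(np.radians(YB)),np.sin(np.radians(YB)); d=P[...,:2]-C
bx=d[...,0]*c+d[...,1]*s; by=-d[...,0]*s+d[...,1]*c; z=P[...,2]
m=(abs(bx)<.045)&(abs(by)<.05)&(z>.055)&(z<.085)
print(m.sum(),bx[m].min(),bx[m].max(),by[m].min(),by[m].max(),z[m].max(),cv2.minAreaRect((np.c_[bx[m],by[m]]*1000).astype(np.float32)))
cv2.imwrite("pics/t3.png",cv2.resize(im["frame"][185:290,345:450],(500,500),interpolation=cv2.INTER_CUBIC)); print(state()["time"])
E
```

```text
190 -0.0199276559703037 0.020007280897945408 -0.018179588247116293 0.02129802030823961 0.08066919125989958 ((-0.09817886352539062, 1.30938720703125), (39.30354309082031, 39.50552749633789), 1.5411450862884521)
32.6667
```

View pics/t3.png

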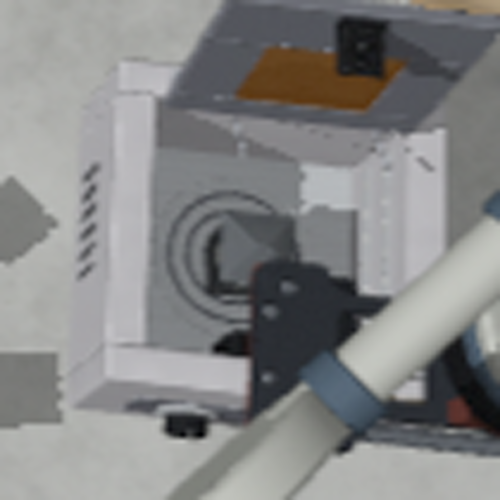

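Crop: the hut stands upright on the rings at (255,250), at box (0, 1 mm), which is 6 mm from the turntable centre, with its apex at ~0.08. Now I'll close the lid from behind.

```bash
python3 - <<'E'
from h import *
im=get_image("top"); P=cloud(im).reshape(-1,3); c,s=np.cos(np.radians(YB)),np.sin(np.radians(YB)); d=P[:,:2]-C
bx=d[:,0]*c+d[:,1]*s; by=-d[:,0]*s+d[:,1]*c
m=(bx>.092)&(bx<.22)&(abs(by)<.12)&(P[:,2]>.1); print("behind:",m.sum(),(bx[m].min(),P[m,2].max()) if m.any() else "")
def arc(t):
    r=.1135; return B(.067-r*np.cos(t)-.003*np.sin(t)+.010,0,.109+r*np.sin(t)-.003*np.cos(t)+.008)
for t in (1.7,1.2,.9,.5): print(t,inverse_kinematics(arc(t),QB) is not None)
print(inverse_kinematics(B(.12,0,.31),QB) is not None)
if m.sum()<5:
    close(); move_l(B(-.12,0,.31),speed=.3); move_l(B(.115,0,.31),speed=.3); move_l(B(.115,0,arc(1.7)[2]),speed=.2)
    f0=state()["ft_force"]; log=[]
    for t in np.arange(1.7,.1,-.1):
        move_l(arc(t),speed=.1); f=state()["ft_force"]-f0; log.append((round(t,1),f.round(1).tolist()))
        if np.linalg.norm(f)>35: break
    print(log)
    im=get_image("top"); X=lid(im); cv2.imwrite("pics/t4.png",im["frame"][185:290,345:450]); print(state()["time"],state()["ee_pos"])
E
```

```text
behind: 4894 (np.float64(0.10980918011075995), np.float64(0.7878776684453697))
1.7 True
1.2 True
0.9 True
0.5 True
True
```

```bash
python3 - <<'E'
from h import *
c,s=np.cos(np.radians(YB)),np.sin(np.radians(YB))
for n,im in (("t0",dict(np.load("top0.npz"))),("now",get_image("top")),("s0",dict(np.load("scene0.npz")))):
    P=cloud(im).reshape(-1,3); d=P[:,:2]-C; bx=d[:,0]*c+d[:,1]*s; by=-d[:,0]*s+d[:,1]*c
    m=(bx>.092)&(bx<.26)&(abs(by)<.12)&(P[:,2]>.1)
    h,xe,ze=np.histogram2d(bx[m],P[m,2],bins=[[.09,.12,.15,.18,.21,.26],[.1,.15,.2,.25,.3,.4,.5,.6,.8,1]]); print(n);print(h.astype(int))
    k=m&(P[:,2]<.6); print(P[k].min(0) if k.any() else "",P[k].max(0) if k.any() else "")
E
```

```text
t0
[[   0    0    0    0    0    0    0   16    0]
 [   0    0    0    0    0    0    0  105    0]
 [  18   37   65    6  179  127    0  139    0]
 [ 284  138  424  236  812  726    0  194    0]
 [ 754  718  349 1148 1666 3165   39  303    0]]
[ 0.71513323 -0.27297065  0.10057126] [ 0.80697886 -0.02937079  0.59990193]
now
[[   0    0    0    0    0    0    0   17    0]
 [   0    0    0    0    0    0    0  106    0]
 [  17   37   68    6  180  123    0  141    0]
 [ 301  132  422  224  809  745    0  193    0]
 [ 741  722  347 1159 1649 3165   42  299    0]]
[ 0.71473163 -0.27427745  0.10106782] [ 0.80650302 -0.02977895  0.59994464]
s0
[[  0   0   0   0   0   0   0   0   0]
 [  0   0   0   0   0   0   0   0   0]
 [ 35  16  59  23 101  69   0   0   0]
 [228  75 270 197 524 457   0   0   0]
 [204 216 312 220 690 742   0   0   0]]
[ 0.71010281 -0.27553097  0.10136445] [ 0.8095523  -0.03029752  0.49502696]
```

Bins start at box x ≥ 0.17, and something overhead sits at z 0.6–0.8. I'll locate it and pick a lower, tighter crossing.

```bash
python3 - <<'E'
from h import *
im=dict(np.load("top0.npz")); P=cloud(im)
for u,v in ((345,115),(375,60),(300,130),(340,60),(380,20),(310,100)): print(u,v,P[v,u].round(3))
c,s=np.cos(np.radians(YB)),np.sin(np.radians(YB)); Q=P.reshape(-1,3); d=Q[:,:2]-C; bx=d[:,0]*c+d[:,1]*s; by=-d[:,0]*s+d[:,1]*c
for lo,hi in ((.1,.3),(.3,.55),(.55,.9)):
  for y in np.arange(-.12,.12,.04):
    k=(bx>.09)&(bx<.3)&(by>y)&(by<y+.04)&(Q[:,2]>lo)&(Q[:,2]<hi); print(lo,y.round(2),k.sum(),np.sort(bx[k])[3].round(3) if k.sum()>5 else "-")
E
```

```text
345 115 [0.226 0.065 1.162]
375 60 [0.228 0.064 1.178]
300 130 [ 0.783  0.128 -0.002]
340 60 [0.227 0.069 1.177]
380 20 [0.235 0.064 1.178]
310 100 [0.226 0.072 1.165]
0.1 -0.12 100 0.173
0.1 -0.08 1096 0.17
0.1 -0.04 836 0.178
0.1 0.0 826 0.185
0.1 0.04 797 0.193
0.1 0.08 634 0.199
0.3 -0.12 387 0.173
0.3 -0.08 2539 0.17
0.3 -0.04 1787 0.176
0.3 0.0 1646 0.184
0.3 0.04 1223 0.191
0.3 0.08 1278 0.199
0.55 -0.12 0 -
0.55 -0.08 4 -
0.55 -0.04 89 0.223
0.55 0.0 264 0.166
0.55 0.04 476 0.112
0.55 0.08 178 0.123
```

Clear: the large grey object sits at z ≈ 1.17, up by the camera. I'll cross at TCP z 0.27 and go only to box x = 0.103.

```bash
python3 - <<'E'
from h import *
def arc(t):
    r=.1135; return B(.067-r*np.cos(t)-.003*np.sin(t)+.010,0,.109+r*np.sin(t)-.003*np.cos(t)+.008)
close(); move_l(B(-.12,0,.27),speed=.3); f0=state()["ft_force"]
for x in (.04,.075,.103):
    move_l(B(x,0,.27),speed=.2); f=state()["ft_force"]-f0; print(f.round(1))
    if np.linalg.norm(f)>10: raise SystemExit
move_l(B(.103,0,arc(1.7)[2]),speed=.1); f=state()["ft_force"]-f0; print("down",f.round(1))
if np.linalg.norm(f)>10: raise SystemExit
log=[]
for t in np.arange(1.6,.05,-.1):
    move_l(arc(t),speed=.12); f=state()["ft_force"]-f0; log.append((round(t,1),f.round(1).tolist()))
    if np.linalg.norm(f)>30: break
print(log)
im=get_image("top"); cv2.imwrite("pics/t4.png",cv2.resize(im["frame"][185:290,345:450],(500,500))); print(state()["time"],state()["ee_pos"])
E
```

```text
[-0.1  1.1 -0.4]
[ 0.1  0.2 -0.6]
[-0.3  0.5 -0.2]
down [-0.3  0.1 -0.8]
[(np.float64(1.6), [-0.9, -0.1, -1.4]), (np.float64(1.5), [-0.3, 0.6, -0.8]), (np.float64(1.4), [-0.8, -0.1, -0.4]), (np.float64(1.3), [-0.5, 0.6, -0.2]), (np.float64(1.2), [0.2, 0.1, -0.6]), (np.float64(1.1), [0.1, 0.4, -0.9]), (np.float64(1.0), [-0.2, -0.1, -0.2]), (np.float64(0.9), [-0.0, 0.8, -0.5]), (np.float64(0.8), [-1.1, -0.3, -0.2]), (np.float64(0.7), [0.7, -0.0, -0.1]), (np.float64(0.6), [-0.0, 0.5, -0.0]), (np.float64(0.5), [1.1, 0.2, 0.0]), (np.float64(0.4), [-0.2, 0.3, 0.9]), (np.float64(0.3), [0.9, -0.2, -0.2]), (np.float64(0.2), [1.1, -0.6, 0.8]), (np.float64(0.1), [0.6, -0.3, 0.6])]
40.6417 [ 0.50100015 -0.20055292  0.12556981]
```

```bash
python3 - <<'E'
from h import *
im=get_image("top"); P=cloud(im).reshape(-1,3); c,s=np.cos(np.radians(YB)),np.sin(np.radians(YB)); d=P[:,:2]-C
bx=d[:,0]*c+d[:,1]*s; by=-d[:,0]*s+d[:,1]*c
k=(abs(bx)<.06)&(abs(by-.045)<.015); z=P[k,2]; z=z[z<.14]; print("lid z",len(z),np.percentile(z,[5,50,95]))
if np.median(z)>.095:
    press(); move_l(B(-.0365,0,.16),speed=.05); move_l(B(-.14,0,.28),speed=.25)
    for n in ("top","wrist"):
        im=get_image(n); P=cloud(im).reshape(-1,3); d=P[:,:2]-C; bx=d[:,0]*c+d[:,1]*s; by=-d[:,0]*s+d[:,1]*c
        for x in (-.05,-.02,.02,.05):
            k=(abs(bx-x)<.008)&(abs(abs(by)-.045)<.012)&(P[:,2]<.15); print(n,x,k.sum(),np.median(P[k,2]) if k.any() else "")
        k=(abs(bx)<.06)&(abs(abs(by)-.076)<.005)&(P[:,2]<.15); print("frame",np.median(P[k,2]))
        cv2.imwrite(f"pics/end_{n}.png",im["frame"])
print(state()["time"])
E
```

```text
lid z 145 [0.01027742 0.10726164 0.11173425]
[(np.float64(0.1067), np.float64(0.9)), (np.float64(0.106), np.float64(0.9)), (np.float64(0.1051), np.float64(1.6)), (np.float64(0.104), np.float64(2.2)), (np.float64(0.1031), np.float64(1.9)), (np.float64(0.1021), np.float64(3.0)), (np.float64(0.1016), np.float64(6.0)), (np.float64(0.1014), np.float64(7.6)), (np.float64(0.1012), np.float64(11.1)), (np.float64(0.101), np.float64(14.5))]
top -0.05 118 0.1065590194216709
top -0.02 126 0.10598200370512134
top 0.02 127 0.10585476581979303
top 0.05 118 0.10592334243027302
frame 0.10600497760477523
wrist -0.05 510 0.10538740589359705
wrist -0.02 0 
wrist 0.02 0 
wrist 0.05 0 
frame 0.10513658324570421
45.55
```

The lid is flush with the frame along its whole length and stays there after release, so it is latched. Nothing is being touched, so I'll hand in.

```bash
python3 -c "
from bench import *
print(job_done())"
```

```text
the job is handed in; nothing more can be done
None
```

I handed the job in at about 46 s: the lid is latched flush with the frame, and the pyramid-roofed hut was upright about 6 mm from the turntable's centre when last seen, before I shut the lid; the hand-in call gave no verdict.

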